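# Set the bearing tester's range lever to the third click and start the test

## Task

On the bearing tester, push the orange range lever with the fingertips from its home position at the red-marked end of the slot to the third click: count the clicks by feel (home does not count), push gently without gripping the lever, and do not run past the third. Then, with the lever resting in the third click, press the green start button on the yellow box fully down, let go of it and move clear. Leave everything else where it is, the bearing on its spindle included.

Things in the scene. Friction and masses are not known exactly. Their poses are not given: they have to be found in the camera images.
- tester: Cream instrument, fixed: 200 (x) x 240 (y) mm, top face 55 mm above the bench. Origin under its centre, x to its rear. Lever slot along its y at x -50 mm, home at y -50 (red tick, red dot), running to y +50; white ticks 24 mm behind it mark the clicks. Front half (x < 0) else bare. At the rear: spindle with bearing (x 50, y 0, 30 mm tall), black display (x 55, y 75, 22 mm tall).
- lever_knob: Orange lever knob with a white stripe: 26 mm (tester x) x 14 mm (tester y, the way it slides) x 30 mm tall, flat sides facing along the slot. Origin on the slot's line 57 mm above the bench (2 mm over the tester's top); the knob runs from 2 to 32 mm above it. Axes as the tester's; +y is away from home.
- lever_top (a point): Centre of the top of the orange knob, about 89 mm above the bench.
- lever (a joint): Lever travel in m, 0 = home (start). Clicks every 0.020: first 0.020, second 0.040, third 0.060, then 0.080, 0.100. A cam draws it into the nearest click: pushing out of one takes up to about 7 N, easing off to nothing halfway (10 mm on), where the lever jumps ahead of the finger into the next click and stays, within 1 mm.
- start_box: Fixed yellow box 90 x 80 x 35 mm carrying the green start button at the centre of its top; origin under its centre. It stands on the left or on the right of the tester.
- start_top (a point): Centre of the top of the round green start button (diameter 32 mm), which is pressed straight down; button in a black housing on the yellow box.
- start (a joint): Start button travel in m: 0 = out, 0.006 = fully down. It springs back; fully down takes about 5 N.
- bearing: Loose steel ball bearing, 52 mm across, 15 mm thick, lying flat over the tester's spindle; origin at the centre of its underside, 65 mm above the bench. Leave it there.
- tray: Loose grey parts tray 100 x 90 x 28 mm, to the left or right of the tester, where the start box is not; origin under its centre. A bystander.
- gear: Loose small steel gear, 45 mm across, 18 mm tall, lying in the tray; origin at the centre of its underside. A bystander.
- screwdriver: Loose red-handled screwdriver, 190 mm long, lying behind the tester. A bystander.
- pliers: Loose locking pliers, about 170 mm long, 18 mm high, with one red handle, lying to the front right of the tester; origin under the jaw pivot. A bystander.
- cap: Loose yellow plastic cap, 34 mm across, 16 mm tall, on the bench to the front left; origin at the centre of its underside. A bystander.
- snap_ring: Loose dark retaining ring, 60 mm across, 4 mm thick, on a white sheet behind the tester. A bystander.
- spray: Loose blue spray can, 52 mm across, 130 mm tall, standing at the back right; origin at the centre of its underside. A bystander.

How it is judged:
By the outcome, as a careful person would: the job done as asked, in the order asked, and still so for the second after the job is handed in, with the robot touching nothing.
It also fails if it takes over 72 s, if anything falls off the work surface, if the arm or the gripper's body presses on something with over 40 N, if the wrist force passes 120 N, or if a joint passes its speed limit or range.

## Robot

A 6-joint arm with a two-finger parallel gripper is mounted at the origin on the work surface. World frame = base frame: x ahead of the robot, y to its left, z up, the work surface at z = 0. Lengths are in mm, angles in rad, forces in N, time in s.
With the tool pointing down it reaches from about 275 to 1000 mm from the base axis. Payload 8.4 kg.
Tool frame: the origin (TCP) lies midway between the tips of the shut fingers; the grasp point (between the pads) lies 19 mm behind it (arm.grasp_offset is the distance from the TCP to the grasp point, in mm); z points along the fingers, y is the line along which they close (so a half turn about z gives the same grasp; the last joint's range is limited). The gripper opens to 85 mm and grips with 20 to 120 N. Pads are 22 mm wide; open, the fingers measure 114 mm over their backs; the gripper's body (76 mm by 85 mm) begins 54 mm behind the grasp point. The pads swing forward as they close: fully open they stand 13 mm farther back than shut.
Start: joints at [-1.293, 0.353, 1.633, -0, 1.155, -0.002], TCP at [172.6, -600.697, 196.081] pointing down, gripper open.
Joint ranges: [-2.63, 2.63], [-0.92, 2.1], [0.06, 2.66], [-1.3, 4.44], [0, 2.69], [-3.02, 3.02]. Speed limits (rad/s): [2.22, 2.22, 2.79, 3.14, 3.14, 3.14].

## Interface

Orientations are given as a 3x3 rotation matrix whose columns are the frame's x, y, z axes.
In Python, from workcell import observe, eyes, job, arm gives the robot as it stands.
- The arm moves only by the tool apply_moves, never from a script. Its arguments are lists of equal length, an entry for each row: "translation": the shift along the world's x, y, z in cm, a list of three; "turn": the turn about the world's z in rad; "gripper": the opening, from 0 (shut) to 1 (fully open). A call has 1 to 5 rows; each row shifts and turns the commanded pose from where the row before left it; what a row does not reach is not made up. A row lasts 1/10 s, in which the tool goes at most 50 mm and 8.59 degrees, less where a joint would pass 70% of its speed; a pose out of reach is approached as far as the arm can. A call with a gripper value outside its range is refused whole. The fingers move at their own pace and stop on an object; the grip force is fixed at half the most. Time passes only in rows, so rows that do not move let the fingers close. It gives the time, the measured TCP pose, the force, the opening and the grip force at its end, in the units of the state.
- observe(): the state, without advancing time (a new reading comes with each control period).
- eyes.camera(name): name is "side" or "top"; returns a dict with "color" (400x640x3 uint8, red, green, blue), "z_map" (400x640 float32, mm along the optical axis (not along the pixel's ray), 0 where there is no reading), "fx", "fy", "cx", "cy" (pixels), "dist" ([k1, k2, p1, p2, k3] as OpenCV has them; the pictures are not rectified), "extrinsics" (4x4, takes a point from world to camera coordinates). Camera axes: x right, y down, z forward; pixel columns grow to the right and rows downward; lengths in mm; the calibration is good to about 2 mm. A picture is of the moment at which its call begins.
- job.hand_in(): hands the job in; it is judged then, once.
The state is a dict: "t": time; "joint_pos": joint angles; "qd": joint speeds; "joint_torque": joint torques, N m; "position": TCP position; "tcp_rot": TCP orientation; "ft_force": force on the tool from outside, world axes, zero at the start; "torque": the same for the moment, N m; "finger_gap": opening from 0.0 (shut) to 1.0 (fully open); "grip_force": force on a finger pad.
Only numpy, scipy, OpenCV 4.12 (cv2) and the standard library are available. Lean on these libraries where they do the work, as an engineer would, in place of code of your own. Each camera call takes 0.05 s, during which the arm holds its last target. There are 200 camera calls.

## Working session

There is one attempt and no reset: what is moved stays moved. The work goes in short steps, Python scripts to look and compute and a tool call to move; the robot and the scene stay as the last step left them, time stands still between calls to the robot, and variables do not carry over. Pictures are saved under pics/ and viewed, at most 10 in all, crops included, and the job is handed in when it is done.

Besides the shell and the picture viewer there is one more tool, called after "Emit:" by a JSON object that holds its "fn" and its "kwargs", one argument or row to a line. apply_moves: Moves the arm, as the interface text tells. Its arguments: {"type":"object","properties":{"translation":{"type":"array","items":{"type":"array","items":{"type":"number"}}},"turn":{"type":"array","items":{"type":"number"}},"gripper":{"type":"array","items":{"type":"number"}}},"required":["translation","turn","gripper"]}

```bash
mkdir -p pics; cat > h.py <<'E'
import numpy as np, cv2
from workcell import observe, eyes, job, arm
def pts(c,mask=None):
    v,u=np.nonzero(mask) ; z=c['z_map'][v,u]; ok=z>0; u,v,z=u[ok],v[ok],z[ok]
    K=np.array([[c['fx'],0,c['cx']],[0,c['fy'],c['cy']],[0,0,1]])
    n=cv2.undistortPoints(np.stack([u,v],1).astype(float)[:,None],K,np.array(c['dist']))[:,0]
    p=np.c_[n*z[:,None],z]; E=np.array(c['extrinsics'])
    return (p-E[:3,3])@E[:3,:3], u, v
def ray(c,u,v,h):
    K=np.array([[c['fx'],0,c['cx']],[0,c['fy'],c['cy']],[0,0,1]])
    n=cv2.undistortPoints(np.array([[[u,v]]],float),K,np.array(c['dist']))[0,0]
    E=np.array(c['extrinsics']);R=E[:3,:3];o=-R.T@E[:3,3];d=R.T@np.r_[n,1]
    return o+d*(h-o[2])/d[2]
def hsv(c): return cv2.cvtColor(c['color'],cv2.COLOR_RGB2HSV)
E
python3 - <<'E'
from h import *
for n in ('top','side'):
    c=eyes.camera(n); cv2.imwrite(f'pics/{n}0.png',c['color'][:,:,::-1]); np.save(f'{n}0.npy',c,allow_pickle=True)
    h=hsv(c)
    for nm,lo,hi in (('orange',(6,150,120),(18,255,255)),('green',(45,100,60),(85,255,255)),('yellow',(20,120,120),(35,255,255))):
        m=cv2.inRange(h,lo,hi); k,l,s,ce=cv2.connectedComponentsWithStats(m)
        for i in range(1,k):
            if s[i,4]>30:
                p,u,v=pts(c,l==i); print(n,nm,s[i],ce[i].round(1),np.median(p,0).round(1) if len(p) else None, np.percentile(p[:,2],95).round(1) if len(p) else None)
print(observe())
E
```

```text
top orange [  42   55  556   49 2899] [341.4  60.3] [ 9.39e+02 -5.61e+01 -4.00e-01] 4.1
top orange [ 594  123   17  259 1407] [603.7 253.8] [ 4.207e+02 -7.402e+02 -3.000e-01] 4.0
top orange [ 28 172  11 170 883] [ 32.3 257.9] [ 4.207e+02  7.376e+02 -3.000e-01] 3.9
top green [  105    61   480   339 79388] [339.  225.7] [ 4.797e+02 -6.990e+01  4.000e-01] 5.5
top green [553  64  34  11 147] [567.8  68.4] [ 9.131e+02 -6.705e+02  4.000e-01] 4.8
top green [308  67  37   5  42] [324.4  69. ] [ 9.079e+02 -2.590e+01  4.000e-01] 4.0
top green [306  73   4  34  59] [308.4  90.7] [8.499e+02 1.190e+01 1.000e-01] 4.0
top green [304 115   6  21  35] [308.1 124.1] [ 7.607e+02  1.220e+01 -7.000e-01] 1.9
top green [133 116  17  40 214] [142.2 136.9] [7.332e+02 4.448e+02 6.000e-01] 4.5
top green [296 120   5  21  43] [297.3 130. ] [7.456e+02 4.260e+01 3.000e-01] 4.4
top green [120 125   7  34  55] [122.6 141.3] [7.286e+02 4.968e+02 4.000e-01] 4.7
top green [581 132  14  47 144] [587.8 157. ] [ 6.743e+02 -7.080e+02  2.000e-01] 4.9
top green [554 137  30  23 162] [569.6 149. ] [ 6.955e+02 -6.628e+02  4.
[... 4192 characters left out ...]
  1.15524644e+00, -2.40004997e-03]), 'qd': array([ 0.00162463, -0.0021649 , -0.00119906,  0.00107954, -0.00088673,
       -0.00083718]), 'joint_torque': array([ 1.00789919e-03, -6.06357479e+01, -3.42818785e+01,  5.41257134e-05,
        3.84485887e-03,  1.62149905e-05]), 'position': array([ 172.47531066, -600.21620725,  195.43020521]), 'tcp_rot': array([[ 9.61107272e-01,  2.76175100e-01, -3.55767327e-04],
       [ 2.76175329e-01, -9.61106451e-01,  1.25612109e-03],
       [ 4.97909487e-06, -1.30552127e-03, -9.99999148e-01]]), 'ft_force': array([ 0.88685678, -0.07359172,  0.02476974]), 'torque': array([ 0.03158628, -0.01505994,  0.03304597]), 'grip_force': 0.0, 'finger_gap': 1.0012117300579786}
```

View pics/top0.png

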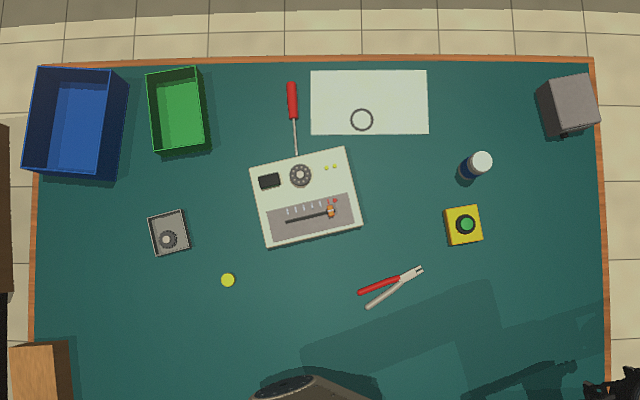

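View pics/side0.png

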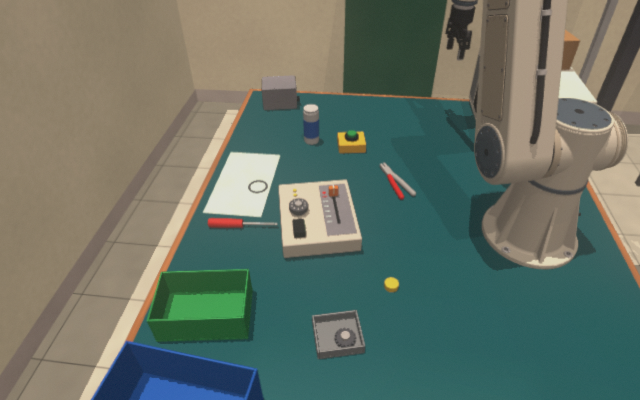

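The top view shows the tester at about (305,197). Its orange knob is at (331,211), and the slot runs left to (285,221). The start box is at (466,224), the pliers at (390,285) and the spray can at (480,163). The side view agrees with this.

```bash
python3 - <<'E'
from h import *
c=np.load('top0.npy',allow_pickle=True).item(); h=hsv(c)
# tester outline by height (depth)
full=np.ones(c['z_map'].shape,bool); p,u,v=pts(c,full)
m=np.zeros(full.shape,np.uint8); s=(p[:,2]>47)&(p[:,2]<63)&(u>235)&(u<375)&(v>135)&(v<260); m[v[s],u[s]]=1
m=cv2.morphologyEx(m,cv2.MORPH_CLOSE,np.ones((9,9)))
q=p[s][:,:2].astype(np.float32); print('raw n',s.sum(), np.median(p[s][:,2]))
cs,_=cv2.findContours(m,cv2.RETR_EXTERNAL,2); k=max(cs,key=cv2.contourArea)
w=np.array([ray(c,a,b,55)[:2] for a,b in k[:,0]],np.float32)
(ce,sz,an)=cv2.minAreaRect(w); print('rect',ce,sz,an); print(cv2.boxPoints((ce,sz,an)).round(1))
for n in ('top','side'):
    c=np.load(n+'0.npy',allow_pickle=True).item(); h=hsv(c)
    m=cv2.inRange(h,(3,130,90),(18,255,255)); 
    roi=np.zeros_like(m); 
    if n=='top': roi[195:225,315:345]=1
    else: roi[178:202,322:345]=1
    m*=roi; P,U,V=pts(c,m>0)
    print(n,'knob',len(P),U.min(),U.max(),V.min(),V.max(),P.round(0)[::4].tolist())
    print('knob ray h89',ray(c,U.mean(),V.mean(),89 if n=='top' else 75))
    m=cv2.inRange(h,(45,120,60),(80,255,255)); roi=np.zeros_like(m)
    if n=='top': roi[212:235,455:480]=1
    else: roi[124:140,342:362]=1
    P,U,V=pts(c,(m*roi)>0); print('btn',np.mean(P,0).round(1),np.percentile(P[:,2],[5,50,90]).round(1),ray(c,U.mean(),V.mean(),55))
c=np.load('top0.npy',allow_pickle=True).item()
a=c['color'][135:260,240:375,::-1]; cv2.imwrite('pics/crop1.png',cv2.resize(a,None,fx=5,fy=4.8,interpolation=cv2.INTER_CUBIC)[:600,:675])
E
```

```text
raw n 7470 54.94242398937381
rect (573.2418823242188, 19.153297424316406) (199.6892547607422, 239.45797729492188) 12.987320899963379
[[ 449.   113.4]
 [ 502.9 -120. ]
 [ 697.4  -75.1]
 [ 643.6  158.3]]
top knob 65 327 336 199 216 [[564.0, -47.0, 61.0], [562.0, -47.0, 59.0], [560.0, -35.0, 55.0], [555.0, -35.0, 54.0], [548.0, -42.0, 87.0], [545.0, -39.0, 90.0], [543.0, -35.0, 88.0], [543.0, -44.0, 85.0], [541.0, -39.0, 88.0], [538.0, -35.0, 89.0], [533.0, -46.0, 92.0], [531.0, -44.0, 90.0], [529.0, -39.0, 90.0], [529.0, -35.0, 54.0], [526.0, -46.0, 88.0], [524.0, -44.0, 90.0], [523.0, -42.0, 70.0]]
knob ray h89 [539.70718683 -40.55770964  89.        ]
btn [ 503.1 -364.8   56.4] [52.8 56.3 59.7] [ 503.18731054 -365.18523879   55.        ]
side knob 71 329 337 186 195 [[546.0, -42.0, 86.0], [527.0, -41.0, 88.0], [540.0, -33.0, 90.0], [524.0, -39.0, 87.0], [537.0, -31.0, 89.0], [545.0, -29.0, 86.0], [528.0, -29.0, 88.0], [542.0, -32.0, 81.0], [526.0, -32.0, 82.0], [537.0, -32.0, 77.0], [545.0, -30.0, 74.0], [528.0, -30.0, 76.0], [542.0, -28.0, 73.0], [528.0, -32.0, 71.0], [542.0, -31.0, 67.0], [531.0, -30.0, 69.0], [542.0, -27.0, 67.0], [531.0, -33.0, 62.0]]
knob ray h89 [534.4670092  -36.10730453  75.        ]
btn [ 503.1 -380.2   45.6] [-1.2 55.8 58.6] [ 502.61252951 -365.26477636   55.        ]
```

View pics/crop1.png

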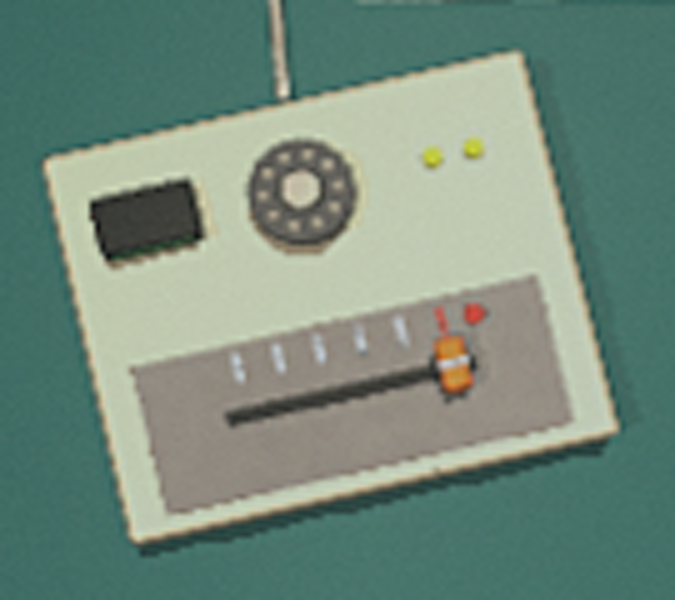

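The crop agrees: knob at its home at the right end of the slot, with five white ticks to its left. The tester sits at (573,19) with a yaw of 13°. I'll go to a point before the knob with the fingers shut.

Emit:
{"fn": "apply_moves", "kwargs": {
  "translation": [
    [2.48,3.49,0],
    [2.48,3.49,0],
    [2.48,3.49,0],
    [2.48,3.49,0],
    [2.48,3.49,0]
  ],
  "turn": [-0.053,0,0,0,0],
  "gripper": [0,0,0,0,0]
}}

```text
t: 0.6
position: [297.1, -424.6, 195.8]
tcp_rot: [[0.974, 0.224, -0.0], [0.224, -0.974, 0.0], [-0.0, -0.0, -1.0]]
ft_force: [1.3, -0.2, 0.3]
finger_gap: 0.145
grip_force: 0.0
```

Emit:
{"fn": "apply_moves", "kwargs": {
  "translation": [
    [2.48,3.49,0],
    [2.48,3.49,0],
    [2.48,3.49,0],
    [2.48,3.49,0],
    [2.48,3.49,0]
  ],
  "turn": [0,0,0,0,0],
  "gripper": [0,0,0,0,0]
}}

```text
t: 1.1
position: [421.2, -250.1, 196.0]
tcp_rot: [[0.974, 0.225, -0.0], [0.225, -0.974, 0.0], [-0.0, -0.0, -1.0]]
ft_force: [0.6, -1.3, 0.6]
finger_gap: -0.002
grip_force: 0.0
```

Emit:
{"fn": "apply_moves", "kwargs": {
  "translation": [
    [2.48,3.49,0],
    [2.48,3.49,0],
    [2.48,3.49,0],
    [2.48,3.49,0],
    [2.2,3.1,0]
  ],
  "turn": [0,0,0,0,0],
  "gripper": [0,0,0,0,0]
}}

```text
t: 1.6
position: [542.5, -79.2, 195.9]
tcp_rot: [[0.974, 0.225, -0.0], [0.225, -0.974, 0.0], [-0.0, -0.0, -1.0]]
ft_force: [-0.7, -0.5, -0.4]
finger_gap: 0.002
grip_force: 0.0
```

Emit:
{"fn": "apply_moves", "kwargs": {
  "translation": [
    [0,0,-4],
    [0,0,-4],
    [0,0,-3],
    [0,0,-1.5],
    [0,0,0]
  ],
  "turn": [0,0,0,0,0],
  "gripper": [0,0,0,0,0]
}}

```text
t: 2.1
position: [539.6, -80.7, 68.6]
tcp_rot: [[0.974, 0.225, -0.005], [0.225, -0.974, 0.001], [-0.005, -0.002, -1.0]]
ft_force: [-0.2, 0.0, 0.5]
finger_gap: -0.002
grip_force: 0.0
```

```bash
python3 - <<'E'
from h import *
o=[]
for n,(a,b,d,e) in (('top',(170,250,270,370)),('side',(130,230,270,370))):
    c=eyes.camera(n); o.append(cv2.resize(c['color'][a:b,d:e,::-1],(400,500 if n=='side' else 500),interpolation=cv2.INTER_CUBIC))
cv2.imwrite('pics/a2.png',np.hstack(o)); s=observe(); print(s['position'],s['ft_force'])
E
```

```text
[541.80801612 -81.10749477  71.214067  ] [ 0.10277613  0.52927422 -0.63829468]
```

View pics/a2.png

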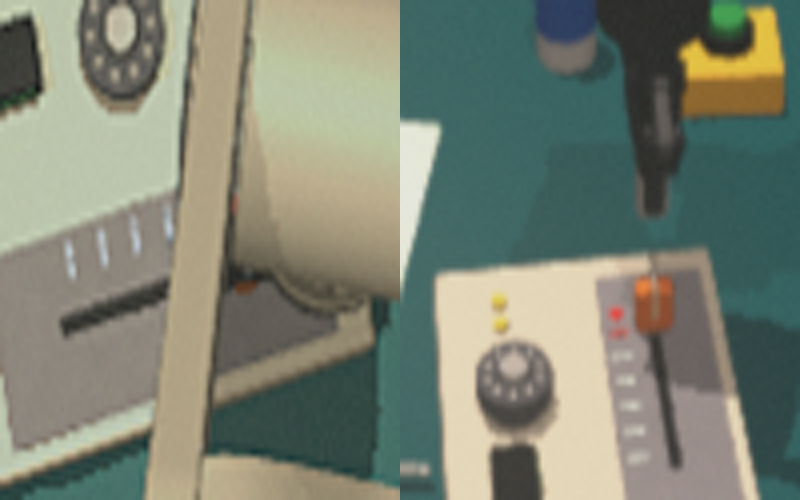

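The side view shows the fingertip at about (333,172), which looks higher than z 71. I'll check by projecting the TCP.

```bash
python3 - <<'E'
from h import *
c=eyes.camera('side'); E=np.array(c['extrinsics'])
K=np.array([[c['fx'],0,c['cx']],[0,c['fy'],c['cy']],[0,0,1]])
def pr(p): return cv2.projectPoints(np.array([p],float),cv2.Rodrigues(E[:3,:3])[0],E[:3,3],K,np.array(c['dist']))[0].ravel().round(1)
s=observe(); print(s['position'],pr(s['position']),pr([536,-41,89]),pr([544,-78,200]))
cv2.imwrite('pics/a3.png',cv2.resize(c['color'][110:230,270:370,::-1],(500,600),interpolation=cv2.INTER_CUBIC))
E
```

```text
[542.44441619 -81.20930508  71.89719741] [331.6 181.1] [332.6 185.6] [331.3 144.1]
```

View pics/a3.png

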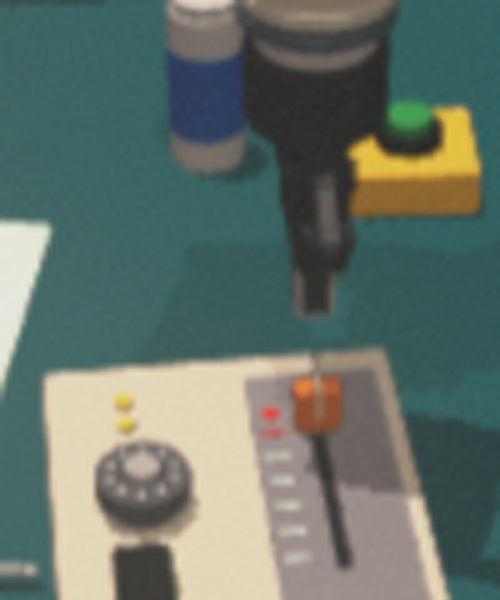

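```bash
python3 - <<'E'
from h import *
c=eyes.camera('side')
m=np.zeros(c['z_map'].shape,bool); m[164:190,327:340]=1
p,u,v=pts(c,m)
for r in range(164,190,2):
    s=v==r; print(r,[(int(a),*q.round(0).astype(int)) for a,q in zip(u[s][::2],p[s][::2])], )
    
E
```

```text
164 [(327, np.int64(573), np.int64(-260), np.int64(-3)), (329, np.int64(549), np.int64(-71), np.int64(139)), (331, np.int64(541), np.int64(-39), np.int64(164)), (333, np.int64(536), np.int64(-49), np.int64(157)), (335, np.int64(531), np.int64(-52), np.int64(155)), (337, np.int64(526), np.int64(-47), np.int64(159)), (339, np.int64(534), np.int64(-259), np.int64(1))]
166 [(327, np.int64(572), np.int64(-248), np.int64(-2)), (329, np.int64(549), np.int64(-69), np.int64(134)), (331, np.int64(543), np.int64(-64), np.int64(138)), (333, np.int64(538), np.int64(-69), np.int64(135)), (335, np.int64(533), np.int64(-69), np.int64(136)), (337, np.int64(540), np.int64(-248), np.int64(0)), (339, np.int64(533), np.int64(-251), np.int64(-1))]
168 [(327, np.int64(571), np.int64(-237), np.int64(-2)), (329, np.int64(549), np.int64(-73), np.int64(124)), (331, np.int64(543), np.int64(-65), np.int64(130)), (333, np.int64(538), np.int64(-67), np.int64(129)), (335, np.int64(532), np.int64(-69), np.int64(129)), (337, np.int64(538), np.int64(-233), np.int64(4)), (339, np.int64(533), np.int64(-240), np.int64(-1
[... 2793 characters left out ...]
), np.int64(-78), np.int64(56)), (329, np.int64(546), np.int64(-40), np.int64(87)), (331, np.int64(541), np.int64(-42), np.int64(86)), (333, np.int64(535), np.int64(-37), np.int64(91)), (335, np.int64(529), np.int64(-40), np.int64(89)), (337, np.int64(524), np.int64(-42), np.int64(88)), (339, np.int64(521), np.int64(-79), np.int64(57))]
188 [(327, np.int64(554), np.int64(-72), np.int64(53)), (329, np.int64(545), np.int64(-33), np.int64(86)), (331, np.int64(540), np.int64(-33), np.int64(87)), (333, np.int64(534), np.int64(-31), np.int64(89)), (335, np.int64(529), np.int64(-34), np.int64(86)), (337, np.int64(523), np.int64(-34), np.int64(87)), (339, np.int64(520), np.int64(-73), np.int64(55))]
```

```bash
python3 - <<'E'
from h import *
print([a for a in dir(arm) if a[0]!='_'], arm.grasp_offset)
c=np.load('side0.npy',allow_pickle=True).item(); E=np.array(c['extrinsics'])
K=np.array([[c['fx'],0,c['cx']],[0,c['fy'],c['cy']],[0,0,1]])
pr=lambda p: cv2.projectPoints(np.array([p],float),cv2.Rodrigues(E[:3,:3])[0],E[:3,3],K,np.array(c['dist']))[0].ravel().round(1)
print(pr([172.5,-600,195]),pr([172.5,-600,235]))
m=np.zeros(c['z_map'].shape,bool); m[30:65,440:485]=1
p,u,v=pts(c,m); s=(p[:,2]>150)&(p[:,1]<-500)&(p[:,1]>-700)
for r in range(30,65,2):
    k=s&(v==r)
    if k.any(): print(r,u[k].min(),u[k].max(),p[k].min(0).round(),p[k].max(0).round())
c=eyes.camera('side'); m=np.zeros(c['z_map'].shape,bool); m[110:175,310:355]=1; p,u,v=pts(c,m)
for r in range(120,175,4):
    k=(v==r)&(p[:,2]>90)&(p[:,1]>-130); 
    if k.any(): print(r,u[k].min(),u[k].max(),np.median(p[k],0).round())
print(observe()['position'])
E
```

```text
['PlanningError', 'grasp_offset'] 18.700000000000003
[451.1  67.5] [453.2  56.6]
30 446 471 [ 143. -664.  303.] [ 201. -536.  351.]
32 446 471 [ 143. -658.  298.] [ 201. -531.  347.]
34 447 471 [ 143. -665.  288.] [ 196. -529.  341.]
36 447 470 [ 145. -647.  288.] [ 197. -525.  336.]
38 448 470 [ 143. -650.  280.] [ 192. -529.  328.]
40 448 470 [ 143. -648.  275.] [ 193. -526.  323.]
42 447 469 [ 144. -645.  268.] [ 194. -526.  316.]
44 447 469 [ 144. -645.  261.] [ 194. -526.  309.]
46 447 469 [ 142. -646.  254.] [ 195. -523.  304.]
48 446 468 [ 144. -643.  247.] [ 194. -524.  297.]
50 459 465 [ 149. -559.  276.] [ 168. -542.  283.]
52 458 464 [ 150. -554.  271.] [ 169. -540.  277.]
54 458 464 [ 149. -553.  265.] [ 169. -543.  269.]
56 457 479 [  62. -697.  201.] [ 170. -542.  263.]
58 457 463 [ 149. -552.  251.] [ 169. -535.  258.]
60 458 478 [  63. -696.  186.] [ 164. -551.  245.]
62 478 478 [  62. -693.  180.] [  62. -693.  180.]
64 477 478 [  62. -697.  170.] [  63. -686.  175.]
120 318 347 [538. -55. 287.]
124 319 347 [538. -50. 280.]
128 319 347 [536. -47. 268.]
132 319 347 [537. -48. 257.]
136 321 344 [538. -46. 246.]
140 325 339 [539. -46. 235.]
144 326 340 [537. -46. 223.]
148 326 340 [536. -44. 212.]
152 327 339 [536. -55. 190.]
156 327 340 [533. -25. 201.]
160 328 339 [533. -24. 188.]
164 328 338 [536. -49. 156.]
168 328 336 [541. -71. 126.]
172 329 336 [539. -71. 113.]
[542.78966607 -81.31230675  72.36500794]
```

The images put the fingertips about 38 mm above the reported TCP. I'll go down gently, watching the force, and check again by depth.

Emit:
{"fn": "apply_moves", "kwargs": {
  "translation": [
    [0,0,-0.4],
    [0,0,-0.3],
    [0,0,-0.2],
    [0,0,0]
  ],
  "turn": [0,0,0,0],
  "gripper": [0,0,0,0]
}}

```text
t: 2.75
position: [541.5, -81.1, 61.8]
tcp_rot: [[0.974, 0.225, -0.001], [0.225, -0.974, 0.0], [-0.0, -0.0, -1.0]]
ft_force: [-0.6, 0.4, 0.1]
finger_gap: -0.0
grip_force: 0.0
```

Emit:
{"fn": "apply_moves", "kwargs": {
  "translation": [
    [0,0,-0.3],
    [0,0,-0.2],
    [0,0,0]
  ],
  "turn": [0,0,0],
  "gripper": [0,0,0]
}}

```text
t: 3.05
position: [541.5, -81.1, 56.7]
tcp_rot: [[0.974, 0.225, -0.001], [0.225, -0.974, 0.0], [-0.001, -0.0, -1.0]]
ft_force: [-0.6, -0.2, -0.9]
finger_gap: -0.002
grip_force: 0.0
```

```bash
cat >> h.py <<'E'
def tip():
    c=eyes.camera('side'); m=np.zeros(c['z_map'].shape,bool); m[120:215,315:350]=1; p,u,v=pts(c,m)
    t=observe()['position']; k=(abs(p[:,0]-t[0])<14)&(p[:,1]>t[1]-30)&(p[:,1]<t[1]+22)&(p[:,2]>93)
    b=v[k].max(); print('tip row',b,'pts',np.median(p[k&(v>=b-2)],0).round(1),'state',t.round(1),observe()['ft_force'].round(1),observe()['t'])
    return c
E
python3 -c "
from h import *
tip()"
```

```text
tip row 177 pts [538.8 -70.7 101.7] state [541.7 -81.1  56.9] [-0.8 -0.6  0.3] 3.1
```

Emit:
{"fn": "apply_moves", "kwargs": {
  "translation": [
    [0,0,-0.2],
    [0,0,-0.2],
    [0,0,0]
  ],
  "turn": [0,0,0],
  "gripper": [0,0,0]
}}

```text
t: 3.4
position: [541.6, -81.1, 52.8]
tcp_rot: [[0.974, 0.225, -0.0], [0.225, -0.974, 0.0], [-0.0, -0.0, -1.0]]
ft_force: [0.4, 0.2, 0.8]
finger_gap: -0.004
grip_force: 0.0
```

Emit:
{"fn": "apply_moves", "kwargs": {
  "translation": [
    [0,0,-0.2],
    [0,0,0]
  ],
  "turn": [0,0],
  "gripper": [0,0]
}}

```text
t: 3.6
position: [541.7, -81.1, 50.8]
tcp_rot: [[0.974, 0.225, -0.0], [0.225, -0.974, 0.0], [-0.0, -0.0, -1.0]]
ft_force: [0.7, -0.7, -0.6]
finger_gap: -0.0
grip_force: 0.0
```

There is no contact below the tester's top, so the images are right. The true tips are about 40 mm above the reported TCP.

Emit:
{"fn": "apply_moves", "kwargs": {
  "translation": [
    [0,0,-0.4],
    [0,0,-0.4],
    [0,0,-0.3],
    [0,0,0]
  ],
  "turn": [0,0,0,0],
  "gripper": [0,0,0,0]
}}

```text
t: 4.0
position: [541.4, -81.0, 39.5]
tcp_rot: [[0.974, 0.225, -0.001], [0.225, -0.974, 0.0], [-0.001, -0.0, -1.0]]
ft_force: [0.0, -0.7, 0.1]
finger_gap: 0.001
grip_force: 0.0
```

```bash
sed -i 's/>93)/>66)/' h.py; python3 -c "
from h import *
c=tip()
cv2.imwrite('pics/a4.png',cv2.resize(c['color'][140:220,290:380,::-1],(675,600),interpolation=cv2.INTER_CUBIC))"
```

```text
tip row 182 pts [539.1 -71.5  81.2] state [541.5 -81.1  39.7] [0.6 0.2 0.3] 4.05
```

View pics/a4.png

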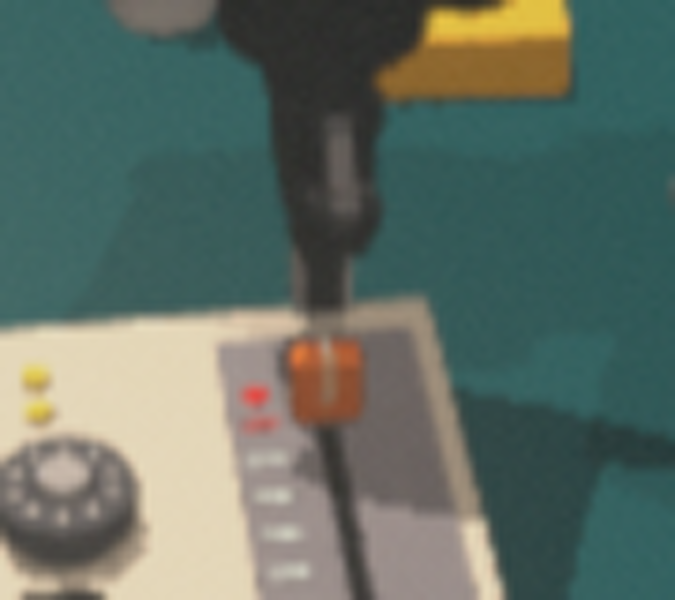

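The picture shows the fingertips just behind the knob at crop (325,310), at about z 80. Next I go down 0.9 cm and approach along the slot.

Emit:
{"fn": "apply_moves", "kwargs": {
  "translation": [
    [0.3,0.07,-0.5],
    [0,0,-0.4],
    [-0.11,0.49,0],
    [-0.11,0.49,0],
    [0,0,0]
  ],
  "turn": [0,0,0,0,0],
  "gripper": [0,0,0,0,0]
}}

```text
t: 4.55
position: [542.3, -69.9, 31.0]
tcp_rot: [[0.974, 0.225, -0.0], [0.225, -0.974, 0.0], [-0.0, -0.0, -1.0]]
ft_force: [-0.5, 0.2, 0.2]
finger_gap: 0.005
grip_force: 0.0
```

Emit:
{"fn": "apply_moves", "kwargs": {
  "translation": [
    [-0.045,0.195,0],
    [-0.045,0.195,0],
    [0,0,0]
  ],
  "turn": [0,0,0],
  "gripper": [0,0,0]
}}

```text
t: 4.85
position: [541.7, -66.5, 31.2]
tcp_rot: [[0.974, 0.225, 0.0], [0.225, -0.974, 0.0], [0.0, -0.0, -1.0]]
ft_force: [0.1, 0.0, -0.3]
finger_gap: 0.002
grip_force: 0.0
```

Emit:
{"fn": "apply_moves", "kwargs": {
  "translation": [
    [-0.045,0.195,0],
    [0,0,0]
  ],
  "turn": [0,0],
  "gripper": [0,0]
}}

```text
t: 5.05
position: [541.2, -64.6, 31.1]
tcp_rot: [[0.974, 0.225, 0.0], [0.225, -0.974, 0.0], [0.0, -0.0, -1.0]]
ft_force: [-0.3, -0.6, 0.8]
finger_gap: -0.002
grip_force: 0.0
```

Emit:
{"fn": "apply_moves", "kwargs": {
  "translation": [
    [-0.045,0.195,0],
    [0,0,0]
  ],
  "turn": [0,0],
  "gripper": [0,0]
}}

```text
t: 5.25
position: [540.7, -62.6, 31.1]
tcp_rot: [[0.974, 0.225, -0.0], [0.225, -0.974, 0.0], [-0.0, -0.0, -1.0]]
ft_force: [0.5, -0.5, -0.7]
finger_gap: -0.004
grip_force: 0.0
```

Emit:
{"fn": "apply_moves", "kwargs": {
  "translation": [
    [-0.045,0.195,0],
    [0,0,0]
  ],
  "turn": [0,0],
  "gripper": [0,0]
}}

```text
t: 5.45
position: [540.2, -60.7, 31.0]
tcp_rot: [[0.974, 0.225, -0.0], [0.225, -0.974, 0.0], [-0.0, -0.0, -1.0]]
ft_force: [-0.4, 0.2, 0.1]
finger_gap: 0.001
grip_force: 0.0
```

Emit:
{"fn": "apply_moves", "kwargs": {
  "translation": [
    [-0.045,0.195,0],
    [0,0,0]
  ],
  "turn": [0,0],
  "gripper": [0,0]
}}

```text
t: 5.65
position: [539.9, -58.7, 31.1]
tcp_rot: [[0.974, 0.225, 0.0], [0.225, -0.974, 0.0], [0.0, -0.0, -1.0]]
ft_force: [-0.7, -0.0, -0.6]
finger_gap: 0.001
grip_force: 0.0
```

Emit:
{"fn": "apply_moves", "kwargs": {
  "translation": [
    [-0.045,0.195,0],
    [0,0,0]
  ],
  "turn": [0,0],
  "gripper": [0,0]
}}

```text
t: 5.85
position: [539.6, -57.1, 31.1]
tcp_rot: [[0.974, 0.225, 0.0], [0.225, -0.974, -0.0], [0.0, 0.0, -1.0]]
ft_force: [1.1, -1.9, -0.4]
finger_gap: 0.003
grip_force: 1.2
```

Emit:
{"fn": "apply_moves", "kwargs": {
  "translation": [
    [-0.045,0.195,0],
    [0,0,0]
  ],
  "turn": [0,0],
  "gripper": [0,0]
}}

```text
t: 6.05
position: [539.1, -55.3, 31.1]
tcp_rot: [[0.974, 0.225, 0.0], [0.225, -0.974, -0.001], [0.0, 0.001, -1.0]]
ft_force: [0.7, -3.7, -1.7]
finger_gap: 0.0
grip_force: 2.3
```

Emit:
{"fn": "apply_moves", "kwargs": {
  "translation": [
    [-0.045,0.195,0],
    [0,0,0]
  ],
  "turn": [0,0],
  "gripper": [0,0]
}}

```text
t: 6.25
position: [538.7, -53.4, 31.1]
tcp_rot: [[0.974, 0.225, 0.0], [0.225, -0.974, -0.001], [0.0, 0.001, -1.0]]
ft_force: [0.3, -4.4, -0.8]
finger_gap: 0.001
grip_force: 2.6
```

Emit:
{"fn": "apply_moves", "kwargs": {
  "translation": [
    [-0.045,0.195,0],
    [0,0,0]
  ],
  "turn": [0,0],
  "gripper": [0,0]
}}

```text
t: 6.45
position: [538.2, -51.3, 31.1]
tcp_rot: [[0.974, 0.225, 0.0], [0.225, -0.974, -0.0], [0.0, 0.0, -1.0]]
ft_force: [0.2, -5.8, -1.0]
finger_gap: 0.001
grip_force: 2.4
```

Emit:
{"fn": "apply_moves", "kwargs": {
  "translation": [
    [-0.045,0.195,0],
    [0,0,0]
  ],
  "turn": [0,0],
  "gripper": [0,0]
}}

```text
t: 6.65
position: [537.5, -48.7, 31.1]
tcp_rot: [[0.974, 0.225, -0.0], [0.225, -0.974, 0.001], [-0.0, -0.001, -1.0]]
ft_force: [0.6, 0.2, 0.4]
finger_gap: 0.001
grip_force: 0.0
```

First click felt: the force rose to 6 N and dropped at y ≈ -49. The next should come near y ≈ -29.5.

Emit:
{"fn": "apply_moves", "kwargs": {
  "translation": [
    [-0.09,0.39,0],
    [-0.045,0.195,0],
    [-0.045,0.195,0],
    [0,0,0]
  ],
  "turn": [0,0,0,0],
  "gripper": [0,0,0,0]
}}

```text
t: 7.05
position: [535.7, -40.9, 31.0]
tcp_rot: [[0.974, 0.225, -0.0], [0.225, -0.974, 0.0], [-0.0, -0.0, -1.0]]
ft_force: [-0.2, -0.4, -0.3]
finger_gap: -0.004
grip_force: 0.0
```

Emit:
{"fn": "apply_moves", "kwargs": {
  "translation": [
    [-0.045,0.195,0],
    [-0.045,0.195,0],
    [0,0,0]
  ],
  "turn": [0,0,0],
  "gripper": [0,0,0]
}}

```text
t: 7.35
position: [535.1, -37.5, 31.1]
tcp_rot: [[0.974, 0.225, 0.0], [0.225, -0.974, -0.0], [0.0, 0.0, -1.0]]
ft_force: [0.4, -2.2, 0.4]
finger_gap: -0.001
grip_force: 1.2
```

Emit:
{"fn": "apply_moves", "kwargs": {
  "translation": [
    [-0.045,0.195,0],
    [0,0,0]
  ],
  "turn": [0,0],
  "gripper": [0,0]
}}

```text
t: 7.55
position: [534.7, -35.8, 31.1]
tcp_rot: [[0.974, 0.225, 0.0], [0.225, -0.974, -0.0], [0.0, 0.001, -1.0]]
ft_force: [1.1, -4.8, 0.1]
finger_gap: 0.0
grip_force: 2.3
```

Emit:
{"fn": "apply_moves", "kwargs": {
  "translation": [
    [-0.045,0.195,0],
    [0,0,0]
  ],
  "turn": [0,0],
  "gripper": [0,0]
}}

```text
t: 7.75
position: [534.2, -33.9, 31.1]
tcp_rot: [[0.974, 0.225, 0.0], [0.225, -0.974, -0.001], [0.0, 0.001, -1.0]]
ft_force: [1.2, -4.2, -0.7]
finger_gap: -0.002
grip_force: 2.6
```

Emit:
{"fn": "apply_moves", "kwargs": {
  "translation": [
    [-0.045,0.195,0],
    [0,0,0]
  ],
  "turn": [0,0],
  "gripper": [0,0]
}}

```text
t: 7.95
position: [533.7, -31.8, 31.1]
tcp_rot: [[0.974, 0.225, 0.0], [0.225, -0.974, -0.0], [0.0, 0.0, -1.0]]
ft_force: [1.4, -4.6, -0.6]
finger_gap: -0.002
grip_force: 2.4
```

Emit:
{"fn": "apply_moves", "kwargs": {
  "translation": [
    [-0.023,0.097,0],
    [0,0,0]
  ],
  "turn": [0,0],
  "gripper": [0,0]
}}

```text
t: 8.15
position: [533.4, -30.5, 31.1]
tcp_rot: [[0.974, 0.225, 0.0], [0.225, -0.974, 0.0], [0.0, -0.0, -1.0]]
ft_force: [0.7, -1.9, 0.1]
finger_gap: -0.001
grip_force: 1.4
```

Emit:
{"fn": "apply_moves", "kwargs": {
  "translation": [
    [-0.023,0.097,0],
    [0,0,0]
  ],
  "turn": [0,0],
  "gripper": [0,0]
}}

```text
t: 8.35
position: [532.9, -29.2, 31.0]
tcp_rot: [[0.974, 0.225, -0.0], [0.225, -0.974, 0.001], [-0.0, -0.001, -1.0]]
ft_force: [-0.1, -0.4, 0.3]
finger_gap: 0.001
grip_force: 0.0
```

Emit:
{"fn": "apply_moves", "kwargs": {
  "translation": [
    [-0.09,0.39,0],
    [-0.045,0.195,0],
    [-0.045,0.195,0],
    [0,0,0]
  ],
  "turn": [0,0,0,0],
  "gripper": [0,0,0,0]
}}

```text
t: 8.75
position: [531.2, -21.5, 31.0]
tcp_rot: [[0.974, 0.225, -0.0], [0.225, -0.974, 0.0], [-0.0, -0.0, -1.0]]
ft_force: [-0.0, 0.2, 0.5]
finger_gap: 0.002
grip_force: 0.0
```

Emit:
{"fn": "apply_moves", "kwargs": {
  "translation": [
    [-0.045,0.195,0],
    [-0.045,0.195,0],
    [0,0,0]
  ],
  "turn": [0,0,0],
  "gripper": [0,0,0]
}}

```text
t: 9.05
position: [530.5, -18.0, 31.1]
tcp_rot: [[0.974, 0.225, 0.0], [0.225, -0.974, -0.0], [0.0, 0.0, -1.0]]
ft_force: [0.8, -2.1, -0.5]
finger_gap: 0.004
grip_force: 1.2
```

Emit:
{"fn": "apply_moves", "kwargs": {
  "translation": [
    [-0.045,0.195,0],
    [0,0,0]
  ],
  "turn": [0,0],
  "gripper": [0,0]
}}

```text
t: 9.25
position: [530.1, -16.3, 31.1]
tcp_rot: [[0.974, 0.225, 0.0], [0.225, -0.974, -0.0], [0.0, 0.001, -1.0]]
ft_force: [1.1, -5.2, -0.1]
finger_gap: 0.004
grip_force: 2.3
```

Emit:
{"fn": "apply_moves", "kwargs": {
  "translation": [
    [-0.045,0.195,0],
    [0,0,0]
  ],
  "turn": [0,0],
  "gripper": [0,0]
}}

```text
t: 9.45
position: [529.7, -14.4, 31.1]
tcp_rot: [[0.974, 0.225, 0.0], [0.225, -0.974, -0.001], [0.0, 0.001, -1.0]]
ft_force: [-0.0, -6.3, -0.2]
finger_gap: 0.001
grip_force: 2.6
```

Two clicks have been felt. Small steps now for the third.

Emit:
{"fn": "apply_moves", "kwargs": {
  "translation": [
    [-0.045,0.195,0],
    [0,0,0]
  ],
  "turn": [0,0],
  "gripper": [0,0]
}}

```text
t: 9.65
position: [529.2, -12.3, 31.1]
tcp_rot: [[0.974, 0.225, 0.0], [0.225, -0.974, -0.0], [0.0, 0.0, -1.0]]
ft_force: [1.2, -4.2, -0.3]
finger_gap: -0.003
grip_force: 2.4
```

Emit:
{"fn": "apply_moves", "kwargs": {
  "translation": [
    [-0.023,0.097,0],
    [0,0,0]
  ],
  "turn": [0,0],
  "gripper": [0,0]
}}

```text
t: 9.85
position: [528.9, -11.0, 31.1]
tcp_rot: [[0.974, 0.225, 0.0], [0.225, -0.974, 0.0], [0.0, -0.0, -1.0]]
ft_force: [0.6, -2.9, 0.4]
finger_gap: 0.0
grip_force: 1.4
```

Emit:
{"fn": "apply_moves", "kwargs": {
  "translation": [
    [-0.023,0.097,0],
    [0,0,0]
  ],
  "turn": [0,0],
  "gripper": [0,0]
}}

```text
t: 10.05
position: [528.4, -9.7, 31.0]
tcp_rot: [[0.974, 0.225, -0.0], [0.225, -0.974, 0.001], [-0.0, -0.001, -1.0]]
ft_force: [0.4, -0.3, 0.7]
finger_gap: 0.003
grip_force: 0.0
```

Third click felt. Backing off and lifting.

Emit:
{"fn": "apply_moves", "kwargs": {
  "translation": [
    [0.2,-0.9,0],
    [0,0,4],
    [0,0,4],
    [0,0,4],
    [0,-3,0]
  ],
  "turn": [0,0,0,0,0],
  "gripper": [0,0,0,0,0]
}}

```text
t: 10.55
position: [534.3, -48.2, 156.5]
tcp_rot: [[0.974, 0.227, 0.009], [0.227, -0.974, 0.0], [0.009, 0.002, -1.0]]
ft_force: [0.6, -0.9, -0.4]
finger_gap: -0.002
grip_force: 0.0
```

Emit:
{"fn": "apply_moves", "kwargs": {
  "translation": [
    [-0.5,-4.5,0],
    [-0.5,-4.5,0],
    [-0.5,-4.5,0],
    [-0.5,-4.5,0],
    [-0.5,-4.5,0]
  ],
  "turn": [0,0,0,0,0],
  "gripper": [0,0,0,0,0]
}}

```text
t: 11.05
position: [505.0, -276.3, 151.2]
tcp_rot: [[0.974, 0.225, 0.0], [0.225, -0.974, 0.0], [0.0, -0.0, -1.0]]
ft_force: [0.8, 0.2, 0.1]
finger_gap: 0.001
grip_force: 0.0
```

Emit:
{"fn": "apply_moves", "kwargs": {
  "translation": [
    [-0.2,-4,0],
    [0,-4,0],
    [0,0,0],
    [0,0,0]
  ],
  "turn": [0,0,0,0],
  "gripper": [0,0,0,0]
}}

```text
t: 11.45
position: [503.0, -354.9, 150.6]
tcp_rot: [[0.975, 0.223, -0.001], [0.223, -0.975, 0.001], [-0.0, -0.001, -1.0]]
ft_force: [-0.4, 0.6, 0.3]
finger_gap: -0.003
grip_force: 0.0
```

```bash
python3 - <<'E'
from h import *
s=observe(); print(s['position'],s['t'])
c=eyes.camera('top'); d=eyes.camera('side')
a=cv2.resize(c['color'][170:250,270:370,::-1],(400,320),interpolation=2)
b=cv2.resize(d['color'][90:240,260:400,::-1],(400,430),interpolation=2)
cv2.imwrite('pics/a5.png',np.vstack([a[:165*2-10],b][:1]+[b[:280]]))
m=cv2.inRange(hsv(c),(3,130,90),(18,255,255)); r=np.zeros_like(m); r[195:230,280:345]=1; P,U,V=pts(c,(m*r)>0)
q=ray(c,U.mean(),V.mean(),89); f=np.deg2rad(12.99); e=q[:2]-[573.2,19.2]
print('knob tester',e@[np.cos(f),np.sin(f)],e@[-np.sin(f),np.cos(f)], len(U))
m=np.zeros(d['z_map'].shape,bool); m[60:150,320:390]=1; p,u,v=pts(d,m); t=s['position']
k=(abs(p[:,0]-t[0])<16)&(abs(p[:,1]-t[1])<25)&(p[:,2]>90); print('tip z',np.sort(p[k][:,2])[:12].round(),np.median(p[k&(p[:,2]<p[k][:,2].min()+12)],0))
E
```

```text
[ 502.99359941 -354.91649365  150.64750853] 11.45
knob tester -45.93923835490056 -4.605558347216859 64
tip z [183. 186. 187. 188. 188. 190. 190. 191. 192. 193. 193. 194.] [ 503.99078065 -345.38682093  190.3167184 ]
```

View pics/a5.png

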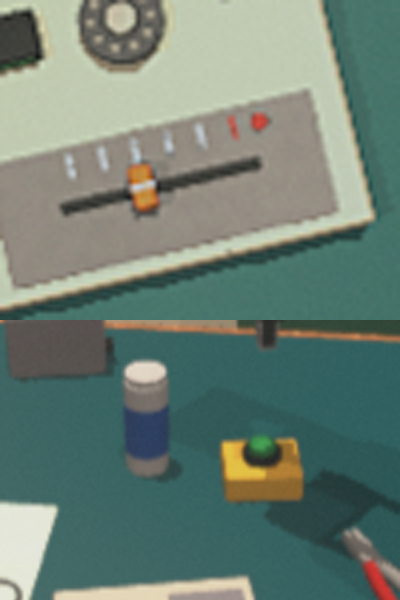

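The picture confirms that the knob is at the third white tick (crop 143,188; third tick at 135,150). The box and button are clear. Lowering onto the button.

Emit:
{"fn": "apply_moves", "kwargs": {
  "translation": [
    [0,-1,-3],
    [0,0,-4],
    [0,0,-3],
    [0,0,-1.2],
    [0,0,0]
  ],
  "turn": [0,0,0,0,0],
  "gripper": [0,0,0,0,0]
}}

```text
t: 12.05
position: [502.8, -362.4, 37.7]
tcp_rot: [[0.974, 0.226, -0.003], [0.226, -0.974, 0.002], [-0.002, -0.003, -1.0]]
ft_force: [-0.7, -0.3, 1.0]
finger_gap: 0.002
grip_force: 0.0
```

Emit:
{"fn": "apply_moves", "kwargs": {
  "translation": [
    [0,0,-0.3],
    [0,0,-0.3],
    [0,0,0]
  ],
  "turn": [0,0,0],
  "gripper": [0,0,0]
}}

```text
t: 12.35
position: [504.2, -364.4, 34.0]
tcp_rot: [[0.974, 0.225, 0.001], [0.225, -0.974, -0.001], [0.001, 0.001, -1.0]]
ft_force: [0.7, -0.2, 0.4]
finger_gap: 0.001
grip_force: 0.0
```

Emit:
{"fn": "apply_moves", "kwargs": {
  "translation": [
    [0,0,-0.2],
    [0,0,-0.2],
    [0,0,0]
  ],
  "turn": [0,0,0],
  "gripper": [0,0,0]
}}

```text
t: 12.65
position: [503.5, -364.1, 29.0]
tcp_rot: [[0.974, 0.225, -0.0], [0.225, -0.974, 0.0], [-0.0, -0.0, -1.0]]
ft_force: [0.2, -0.4, -0.5]
finger_gap: -0.001
grip_force: 0.0
```

Emit:
{"fn": "apply_moves", "kwargs": {
  "translation": [
    [0,0,-0.2],
    [0,0,-0.2],
    [0,0,-0.2],
    [0,0,0]
  ],
  "turn": [0,0,0,0],
  "gripper": [0,0,0,0]
}}

```text
t: 13.05
position: [503.4, -364.0, 22.7]
tcp_rot: [[0.974, 0.225, -0.0], [0.225, -0.974, 0.0], [-0.0, -0.0, -1.0]]
ft_force: [-0.9, 0.1, 0.7]
finger_gap: 0.0
grip_force: 0.0
```

Emit:
{"fn": "apply_moves", "kwargs": {
  "translation": [
    [0,0,-0.2],
    [0,0,0]
  ],
  "turn": [0,0],
  "gripper": [0,0]
}}

```text
t: 13.25
position: [503.7, -364.2, 21.0]
tcp_rot: [[0.974, 0.225, 0.0], [0.225, -0.974, -0.0], [0.0, 0.0, -1.0]]
ft_force: [-0.9, -0.7, 1.2]
finger_gap: -0.0
grip_force: 0.9
```

Emit:
{"fn": "apply_moves", "kwargs": {
  "translation": [
    [0,0,-0.2],
    [0,0,0]
  ],
  "turn": [0,0],
  "gripper": [0,0]
}}

```text
t: 13.45
position: [503.7, -364.2, 19.1]
tcp_rot: [[0.974, 0.225, 0.0], [0.225, -0.974, -0.0], [0.0, 0.0, -1.0]]
ft_force: [0.1, 0.1, 2.6]
finger_gap: 0.003
grip_force: 1.5
```

Emit:
{"fn": "apply_moves", "kwargs": {
  "translation": [
    [0,0,-0.2],
    [0,0,0]
  ],
  "turn": [0,0],
  "gripper": [0,0]
}}

```text
t: 13.65
position: [503.8, -364.3, 17.1]
tcp_rot: [[0.974, 0.225, 0.0], [0.225, -0.974, -0.0], [0.0, 0.0, -1.0]]
ft_force: [-1.0, 0.3, 4.7]
finger_gap: -0.001
grip_force: 2.0
```

Emit:
{"fn": "apply_moves", "kwargs": {
  "translation": [
    [0,0,-0.1],
    [0,0,0]
  ],
  "turn": [0,0],
  "gripper": [0,0]
}}

```text
t: 13.85
position: [503.8, -364.3, 16.1]
tcp_rot: [[0.974, 0.225, 0.0], [0.225, -0.974, -0.0], [0.0, 0.0, -1.0]]
ft_force: [-0.3, 0.7, 4.8]
finger_gap: -0.002
grip_force: 2.3
```

Emit:
{"fn": "apply_moves", "kwargs": {
  "translation": [
    [0,0,-0.1],
    [0,0,0]
  ],
  "turn": [0,0],
  "gripper": [0,0]
}}

```text
t: 14.05
position: [503.8, -364.3, 15.8]
tcp_rot: [[0.974, 0.225, 0.0], [0.225, -0.974, -0.0], [0.0, 0.0, -1.0]]
ft_force: [-1.3, 1.6, 11.2]
finger_gap: -0.002
grip_force: 5.3
```

The button is at its stop: 11 N and barely any more travel. Releasing, moving clear and checking.

Emit:
{"fn": "apply_moves", "kwargs": {
  "translation": [
    [0,0,1.5],
    [0,0,4],
    [0,0,4],
    [0,0,4],
    [0,0,0]
  ],
  "turn": [0,0,0,0,0],
  "gripper": [0,0,0,0,0]
}}

```text
t: 14.55
position: [506.5, -366.3, 156.5]
tcp_rot: [[0.974, 0.225, 0.008], [0.225, -0.974, -0.005], [0.006, 0.007, -1.0]]
ft_force: [0.5, -0.3, -0.7]
finger_gap: 0.002
grip_force: 0.0
```

Emit:
{"fn": "apply_moves", "kwargs": {
  "translation": [
    [0,0,1],
    [0,0,0],
    [0,0,0],
    [0,0,0]
  ],
  "turn": [0,0,0,0],
  "gripper": [0,0,0,0]
}}

```text
t: 14.95
position: [503.0, -363.7, 158.9]
tcp_rot: [[0.974, 0.225, -0.002], [0.225, -0.974, 0.001], [-0.001, -0.002, -1.0]]
ft_force: [-0.3, -0.5, -0.3]
finger_gap: -0.002
grip_force: 0.0
```

```bash
python3 - <<'E'
from h import *
s=observe(); print(s['position'],s['t'],s['ft_force'],abs(s['qd']).max())
cv2.imwrite('pics/a6.png',eyes.camera('top')['color'][:,:,::-1])
E
```

```text
[ 503.01768074 -363.73468215  158.89993546] 14.95 [-0.27646682 -0.54371299 -0.28642052] 0.002150129759400595
```

View pics/a6.png

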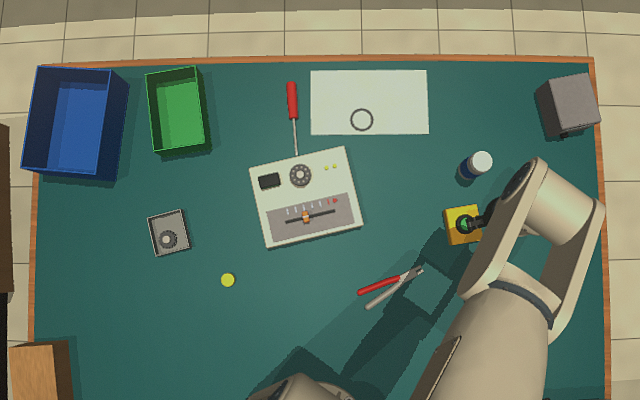

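The knob is at (306,216), at the third tick. Nothing else has moved and the arm is clear.

```bash
python3 -c "
from workcell import job
print(job.hand_in())"
```

```text
the job is handed in; nothing more can be done
None
```

I pushed the lever to the third click (three clicks felt, and the knob sits at the third tick), pressed the start button down to its stop and released it, moved the arm clear with nothing else disturbed, and handed the job in at about 15 s.

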